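# Lock the formula dispenser with its pin

### The arm

A 6-joint arm with a two-finger parallel gripper is mounted at the origin on the work surface. World frame = base frame: x ahead of the robot, y to its left, z up, the work surface at z = 0. Lengths are in m, angles in degrees, forces in N, time in s.
With the tool pointing down it reaches from about 0.3 to 0.75 m from the base axis. Payload 8.5 kg.
Tool frame: the origin (TCP) lies midway between the tips of the shut fingers; the grasp point (between the pads) lies 19 mm behind it; z points along the fingers, y is the line along which they close (so a half turn about z gives the same grasp; the last joint's range is limited). The gripper opens to 85 mm and grips with 20 to 120 N. Pads are 22 mm wide; open, the fingers measure 114 mm over their backs; the gripper's body (76 mm by 85 mm) begins 54 mm behind the grasp point. The pads swing forward as they close: fully open they stand 13 mm farther back than shut.
Start: joints at [58.654, 21.807, 74.336, -0, 83.858, -12.336], TCP at [0.179, 0.52, 0.231] pointing down, gripper open.
Joint ranges: [-178.18, 178.18], [-50.72, 133.34], [12.68, 142.11], [-81.47, 261.47], [9.98, 163.14], [-165.26, 165.26]. Speed limits (degrees/s): [136.94, 136.94, 180, 180, 180, 180].

### API

Orientations are given as a 3x3 rotation matrix whose columns are the frame's x, y, z axes.
In Python, from plant import robot, imaging gives the robot as it stands.
- The arm moves only by the tool drive_tool, never from a script. Its argument "motion" is a list of rows, each a list of 3 entries, a list of its own where there are three numbers: the turn, a rotation vector about the tool's x, y, z normalised to -1 to 1, where 1 is 60 degrees, then the shift along the tool's x, y, z normalised to -1 to 1, where 1 is 10 cm, then the opening, from -1 (shut) to 1 (fully open). A call has 1 to 12 rows; each row shifts and turns the commanded pose from where the row before left it, along the tool's axes as they then stand; what a row does not reach is not made up. A row lasts 1/8 s, in which the tool goes at most 62.5 mm and 10.7 degrees, less where a joint would pass 70% of its speed; a pose out of reach is approached as far as the arm can. A call with a number of a shift or a turn outside -1 to 1 is refused whole. A call with a gripper value outside its range is refused whole. The fingers move at their own pace and stop on an object; "squeeze" is the grip in N (left out, the last holds). Time passes only in rows, so rows that do not move let the fingers close. It gives the time, the measured TCP pose, the force, the opening and the grip force at its end, in the units of the state.
- robot.read_state(): the state, without advancing time (a new reading comes with each control period).
- imaging.snapshot(name): name is "scene" or "top"; returns a dict with "pixels" (480x640x3 uint8, red, green, blue), "fx", "fy", "cx", "cy" (pixels), "k1" (the pictures are not rectified: a ray, as slopes to the right and down, at radius r is drawn at 1 + k1 r^2 times it, then the intrinsics apply), "extrinsics" (4x4, takes a point from world to camera coordinates). Camera axes: x right, y down, z forward; pixel columns grow to the right and rows downward; lengths in m; the calibration is good to about 2 mm. A picture is of the moment at which its call begins. There is no depth.
- robot.sign_off(): hands the job in; it is judged then, once.
The state is a dict: "time_s": time; "q": joint angles; "joint_velocities": joint speeds; "joint_efforts": joint torques, N m; "eef_pos": TCP position; "tool_rot": TCP orientation; "contact_force": force on the tool from outside, world axes, zero at the start; "ft_torque": the same for the moment, N m; "finger_gap": finger opening in m; "gripper_force": force on a finger pad.
Only numpy, scipy, OpenCV 4.12 (cv2) and the standard library are available. Lean on these libraries where they do the work, as an engineer would, in place of code of your own. Each camera call takes 0.05 s, during which the arm holds its last target. There are 200 camera calls.

### The job

Lock the stacked formula dispenser for travel: turn the mint and peach tiers so that their lugs line up over the white base lug, then take the locking pin from its stand and push it down through all three lugs until its collar rests on the top one. Leave the pin in place and do not disturb the other things on the dresser.

Things in the scene. Friction and masses are not known exactly. Their poses are not given: they have to be found in the camera images.
- dispenser: Formula dispenser fixed on a 4 mm cork mat, 100 mm across, 115 mm tall: white base tier (does not turn), mint middle and peach top tier. Origin: centre of its underside, z up along the tiers' turning axis. Each tier has a flat lug 28 mm wide, 10 mm thick, out to 86 mm from the axis, with an upright 13 mm hole 72 mm from the axis. The base lug points along x; the lugs lie 36 mm above one another
- base_hole (a point): centre of the hole in the white base lug, on the lug's upper face (28 mm above the dispenser's origin); does not move against the dispenser
- mid_tier (a joint): turn of the mint middle tier about the dispenser's upright axis, rad: 0 when its lug stands exactly over the base lug, positive anticlockwise seen from above. Turns freely within +-1.5 rad against light friction (under 1 N at the tab) and stays where it is left; no click or stop at 0
- top_tier (a joint): the same for the peach top tier: 0 when its lug stands exactly over the base lug
- mid_hole (a point): centre of the hole in the mint lug, on the lug's upper face (64 mm above the dispenser's origin)
- top_hole (a point): centre of the hole in the peach lug, on the lug's upper face (100 mm above the dispenser's origin)
- mid_tab (a point): centre of the mint tier's thumb tab at the outer end of its lug: an upright block 36 mm long (radial, 85 to 121 mm from the axis), 12 mm wide across (pinch it here), 18 mm high; this point is 103 mm from the axis, 59 mm above the dispenser's origin
- top_tab (a point): centre of the peach tier's thumb tab, the same block, 103 mm from the axis, 95 mm above the dispenser's origin. The base lug has no tab
- pin: loose locking pin, 149 mm, 50 g, upright: aluminium shaft 10 mm thick, 94 mm long, its last 12 mm tapering to a 4 mm tip; blue collar 26 mm across, 5 mm thick; blue round grip 18 mm across, 50 mm high. Origin at the tip, z towards the grip. At first it hangs by its collar in the pin stand and must be lifted 95 mm straight up to come free
- pin_tip (a point): tip of the pin's shaft
- pin_collar (a point): centre of the underside of the pin's collar, 94 mm from the tip; rests on the peach lug when the pin is fully home. The middle of the grip is 30 mm farther up
- pin_stand: fixed white and wood pin stand, foot 80 x 70 mm, two upright cheeks, bridge 44 x 60 mm on top with a 15 mm hole in its middle; top of the bridge 102 mm above its origin (centre of its underside, on the mat)
- monitor: white baby monitor camera, round foot 76 mm across, ball head, 106 mm tall; origin under its foot; a bystander, to be left alone
- bottle: glass baby bottle with a white twist cap, 60 mm across, 150 mm tall, upright; origin under its foot; a bystander, to be left alone
- teether: beige silicone teether ring, 64 mm across, 12 mm thick, lying flat; origin at the centre of its underside; a bystander, to be left alone
- pacifier: mint pacifier, 42 mm disc with a beige teat up, 26 mm tall; origin at the centre of its underside; a bystander, to be left alone
- brush: wooden baby brush about 145 mm long, lying bristles down; origin under it, between head and handle; a bystander, to be left alone
- cream_jar: white cream jar with a peach lid, 64 mm across, 55 mm tall; origin under its foot; a bystander, to be left alone
- cup: yellow plastic cup, 68 mm across the rim, 70 mm tall; origin under its foot; a bystander, to be left alone
Not all that is in view belongs to the job. Of the things shaped like the pin, the aluminium one is meant.

How it is judged (in metres and radians):
On the way:
1. the mint and peach tiers are both turned so that their lugs stand in line with the base lug (within 0.1 rad) (value of joint mid_tier between -0.1 and 0.1 rad and value of joint top_tier between -0.1 and 0.1 rad), for 0.2 s.
At the end, for the whole second after the job is handed in: The pin stands at rest through all three lugs: tiers within 0.06 rad of in line, collar underside within 5 mm of the top hole's centre, tip within 5 mm (horizontally) of the base hole's axis and at least 15 mm below the base lug's upper face, pin upright within 0.06 rad (value of joint mid_tier between -0.06 and 0.06 rad and value of joint top_tier between -0.06 and 0.06 rad and distance between pin_collar and top_hole below 0.005 m and horizontal distance between pin_tip and base_hole below 0.005 m and z of pin_tip in the frame of base_hole below -0.015 m and angle between the z axis of pin and the z axis of dispenser, either way round below 0.06 rad and linear speed of pin below 0.02 m/s); the robot touches nothing.
It fails at once if a bystander (monitor, bottle, teether, pacifier, brush, cream jar or cup) moved by more than 25 mm (distance of any of monitor, bottle, teether, pacifier, brush, cream_jar, cup from where it was at the start of the episode above 0.025 m).
It also fails if it takes over 72 s, if anything falls off the work surface, if the arm or the gripper's body presses on something with over 40 N, if the wrist force passes 120 N, or if a joint passes its speed limit or range.

## Working session

There is one attempt and no reset: what is moved stays moved. The work goes in short steps, Python scripts to look and compute and a tool call to move; the robot and the scene stay as the last step left them, time stands still between calls to the robot, and variables do not carry over. Pictures are saved under pics/ and viewed, at most 10 in all, crops included, and the job is handed in when it is done.

Besides the shell and the picture viewer there is one more tool, called after ">>>" as name(argument=value, ...), one argument or row to a line, values as JSON. drive_tool: Moves the arm, as the interface text tells. Scaled input: -1 to 1 covers 10 cm each way for a shift and 60 degrees each way for a turn. Its arguments: {"type":"object","properties":{"motion":{"type":"array","items":{"type":"array"}},"squeeze":{"type":"number"}},"required":["motion"]}

```bash
mkdir -p pics; ls
cat > h.py <<'E'
import numpy as np, cv2
from plant import robot, imaging
def cam(name):
    s=imaging.snapshot(name); return s
def ray(s,u,v):
    x=(u-s['cx'])/s['fx']; y=(v-s['cy'])/s['fy']
    a,b=x,y
    for _ in range(20):
        r2=a*a+b*b; a=x/(1+s['k1']*r2); b=y/(1+s['k1']*r2)
    E=np.array(s['extrinsics']); R=E[:3,:3]; t=E[:3,3]
    return -R.T@t, R.T@np.array([a,b,1.])
def onz(s,u,v,z):
    o,d=ray(s,u,v); return o+d*(z-o[2])/d[2]
def proj(s,p):
    E=np.array(s['extrinsics']); c=E[:3,:3]@np.array(p)+E[:3,3]; a,b=c[:2]/c[2]
    k=1+s['k1']*(a*a+b*b); return np.array([s['fx']*a*k+s['cx'], s['fy']*b*k+s['cy']])
E
python3 - <<'E'
from h import *
for n in ("scene","top"):
    s=cam(n); cv2.imwrite(f"pics/{n}0.png",s['pixels'][:,:,::-1]); 
    np.save(n+"0.npy",s,allow_pickle=True)
    o,d=ray(s,320,240); print(n,o,d,s['fx'],s['k1'])
st=robot.read_state(); print(st['eef_pos'],st['tool_rot'],st['finger_gap'],st['time_s'])
E
```

```text
pics
scene [ 0.91347491 -0.73729705  1.02123137] [-0.35030159  0.57453061 -0.73975478] 558.448760975794 -0.07863707497933883
top [0.38216496 0.01818522 1.23598342] [ 0.07388737 -0.00749212 -0.99725252] 524.6522106497562 0.03840177804650205
[0.17902863 0.51979026 0.23075614] [[-9.45452578e-01  3.25759018e-01 -6.96796240e-04]
 [ 3.25759623e-01  9.45451993e-01 -1.09413575e-03]
 [ 3.02362807e-04 -1.26144154e-03 -9.99999159e-01]] 0.0853647261008593 0.1
```

View pics/scene0.png

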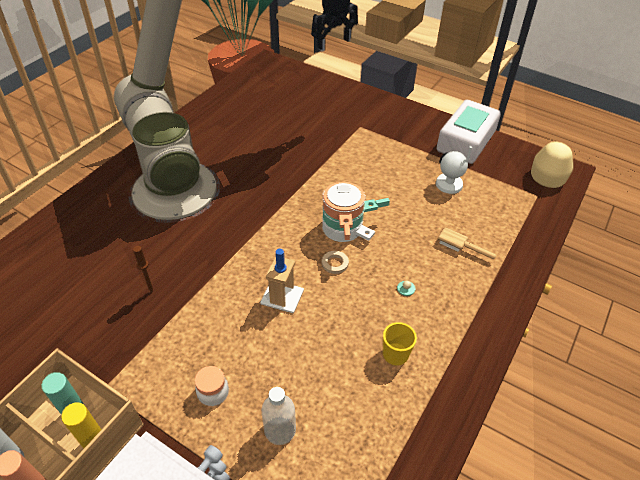

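View pics/top0.png

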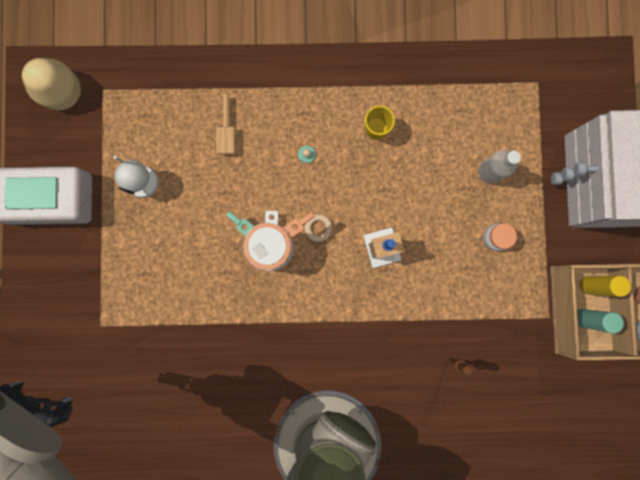

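The scene view shows the dispenser at about (345,210), with the peach tab at (346,225), the mint tab at (378,204) and the base lug at (366,232). The blue pin sits in its stand at (281,265). In the top view the dispenser is at (269,246), the mint tab at (238,221), the peach tab at (303,222), the base lug at (272,217) and the pin at (390,244). I'll zoom in on both.

Run:
```python
from h import *
a=cv2.imread("pics/top0.png")[195:283,220:420]; b=cv2.imread("pics/scene0.png")[175:315,250:410]
A=cv2.resize(a,None,fx=4,fy=4,interpolation=cv2.INTER_CUBIC)[:, :800]
cv2.imwrite("pics/crop1.png",A); cv2.imwrite("pics/crop2.png",cv2.resize(b,None,fx=4,fy=4,interpolation=cv2.INTER_CUBIC))
T=np.load("top0.npy",allow_pickle=True).item(); S=np.load("scene0.npy",allow_pickle=True).item()
def blobs(s,lo,hi,box,amin):
    hsv=cv2.cvtColor(s['pixels'],cv2.COLOR_RGB2HSV); m=cv2.inRange(hsv,lo,hi)
    x0,y0,x1,y1=box; k=np.zeros_like(m); k[y0:y1,x0:x1]=m[y0:y1,x0:x1]
    n,l,st,c=cv2.connectedComponentsWithStats(k)
    return [(st[i].tolist(),c[i].round(1).tolist()) for i in range(1,n) if st[i][4]>=amin]
for nm,s,box in (("T",T,(215,195,420,285)),("S",S,(250,170,410,320))):
    for col,lo,hi in (("blue",(105,120,40),(125,255,255)),("mint",(70,60,60),(95,255,255)),("peach",(3,110,150),(13,190,255)),("white",(0,0,170),(180,40,255))):
        print(nm,col,blobs(s,lo,hi,box,12))
```

```text
T blue [([384, 241, 11, 9, 78], [388.5, 244.6])]
T mint [([228, 213, 24, 21, 139], [239.9, 222.9])]
T peach [([245, 212, 70, 57, 674], [283.8, 235.6])]
T white [([266, 211, 12, 13, 126], [271.7, 216.7]), ([249, 228, 37, 36, 1056], [266.7, 245.5]), ([364, 228, 29, 40, 344], [376.5, 246.3])]
S blue [([275, 249, 11, 24, 191], [279.6, 261.2])]
S mint [([363, 198, 26, 14, 208], [375.2, 204.0]), ([323, 210, 20, 21, 147], [331.5, 222.3]), ([350, 217, 12, 13, 58], [356.1, 222.9]), ([397, 281, 13, 15, 90], [402.2, 289.1])]
S peach [([323, 197, 11, 11, 16], [327.5, 202.9]), ([339, 213, 13, 7, 25], [343.9, 214.3]), ([343, 218, 7, 5, 13], [345.8, 219.5]), ([343, 224, 3, 11, 16], [344.2, 229.6])]
S white [([327, 183, 34, 23, 602], [343.7, 194.3]), ([355, 221, 20, 17, 140], [364.2, 230.5]), ([264, 286, 5, 9, 19], [266.6, 290.5]), ([261, 286, 43, 26, 416], [287.9, 298.5])]
```

View pics/crop1.png

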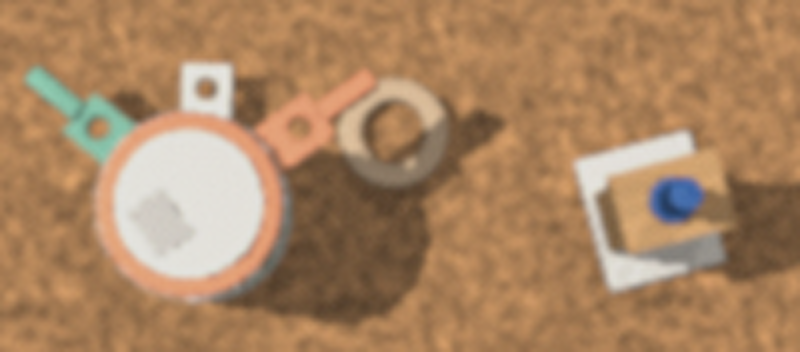

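View pics/crop2.png

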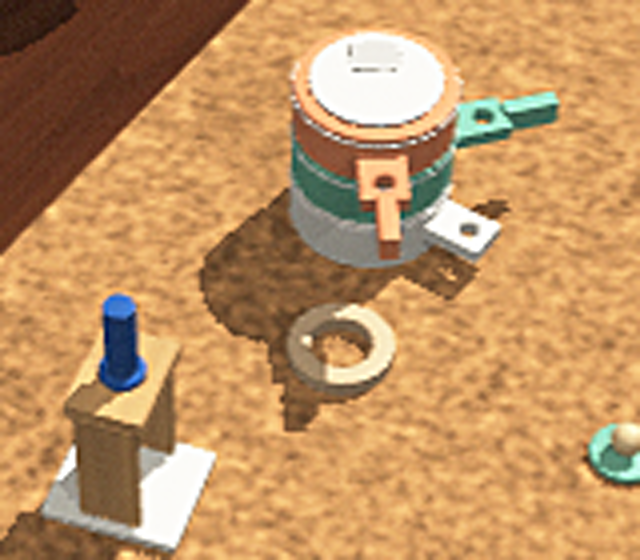

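The zoomed top view shows the base hole at (271.1,216.6), the mint hole at (244.4,226.4) and the peach hole at (294.4,226.4). The teether lies close to the peach tab, on the side away from the base lug. The holes are clear in both views, so I can triangulate them.

Run:
```python
from h import *
T=np.load("top0.npy",allow_pickle=True).item(); S=np.load("scene0.npy",allow_pickle=True).item()
ct=lambda X,Y:((X+.5)/4-.5+220,(Y+.5)/4-.5+195); cs=lambda X,Y:((X+.5)/4-.5+250,(Y+.5)/4-.5+175)
pts={'lid':(ct(188,203),cs(375,79),.119),'base':(ct(206,88),cs(469,229),.032),'mint':(ct(99,127),cs(483,117),.068),'peach':(ct(299,127),cs(385,182),.104),'griptop':(ct(686,194),cs(119,302),.161),
'minttab':(ct(35,74),cs(555,103),.072),'peachtab':(ct(369,77),cs(389,240),.108),'collar':(ct(674,201),cs(121,370),.111)}
P={}
for n,(a,b,z) in pts.items():
    o1,d1=ray(T,*a);o2,d2=ray(S,*b)
    A=np.stack([d1,-d2],1); k=np.linalg.lstsq(A,o2-o1,rcond=None)[0]
    X=(o1+d1*k[0]+o2+d2*k[1])/2
    P[n]=onz(T,*a,z); print(n,'T',onz(T,*a,z).round(4),'S',onz(S,*b,z).round(4),'tri',X.round(4),'gap',np.linalg.norm(o1+d1*k[0]-o2-d2*k[1]).round(4))
B=lambda p,q:np.degrees(np.arctan2(*(q-p)[:2][::-1]))
for n in ('base','mint','peach','minttab','peachtab'): print(n,np.linalg.norm((P[n]-P['lid'])[:2]).round(4),B(P['lid'],P[n]).round(2))
for n,z in(('teether',.016),):
    print(n,onz(T,318,228.3,z))
# stand bridge yaw corners in top crop (z=.106)
for c in ((612,186),(717,150),(734,228),(627,252)): print(onz(T,*ct(*c),.106)[:2].round(4))
```

```text
lid T [0.4554 0.1238 0.119 ] S [0.4546 0.1168 0.119 ] tri [0.4539 0.123  0.1141] gap 0.0046
base T [0.5274 0.1209 0.032 ] S [0.5263 0.1159 0.032 ] tri [0.5263 0.1202 0.0284] gap 0.0037
mint T [0.5022 0.1778 0.068 ] S [0.5017 0.1722 0.068 ] tri [0.5012 0.1774 0.0638] gap 0.0034
peach T [0.4966 0.0647 0.104 ] S [0.496  0.0597 0.104 ] tri [0.4956 0.0639 0.1004] gap 0.0033
griptop T [ 0.4528 -0.1357  0.161 ] S [ 0.4514 -0.1382  0.161 ] tri [ 0.4518 -0.1367  0.1598] gap 0.0026
minttab T [0.5321 0.2127 0.072 ] S [0.5347 0.2038 0.072 ] tri [0.5322 0.2134 0.0632] gap 0.0025
peachtab T [0.5227 0.0263 0.108 ] S [0.5226 0.0185 0.108 ] tri [0.5217 0.0251 0.1017] gap 0.0044
collar T [ 0.4524 -0.1363  0.111 ] S [ 0.4529 -0.1419  0.111 ] tri [ 0.4516 -0.1379  0.1061] gap 0.0029
base 0.0721 -2.27
mint 0.0715 49.12
peach 0.072 -55.14
minttab 0.1174 49.22
peachtab 0.1185 -55.4
teether [0.50003388 0.01319398 0.016     ]
[ 0.4614 -0.1038]
[ 0.4799 -0.161 ]
[ 0.4376 -0.1689]
[ 0.4257 -0.111 ]
```

>>> drive_tool(
  motion=[
    [[0,0,-0.162],[0,0,0],0],
    [[0,0,-0.162],[0,0,0],0],
    [[0,0,-0.162],[0,0,0],0],
    [[0,0,-0.162],[0,0,0],0],
    [[0,0,-0.162],[0,0,0],0],
    [[0,0,-0.162],[0,0,0],0],
    [[0,0,-0.162],[0,0,0],0],
    [[0,0,0],[0.03,-0.5,0],0],
    [[0,0,0],[0.03,-0.5,0],0],
    [[0,0,0],[0.03,-0.5,0],0],
    [[0,0,0],[0.03,-0.5,0],0],
    [[0,0,0],[0.03,-0.5,0],0],
  ],
  squeeze=25,
)

```text
time_s: 1.6
eef_pos: [0.3589, 0.3434, 0.2311]
tool_rot: [[-0.656, -0.755, -0.0], [-0.755, 0.656, -0.0], [0.0, 0.0, -1.0]]
contact_force: [0.0, 0.2, -0.2]
finger_gap: 0.0426
gripper_force: 0.0
```

>>> drive_tool(
  motion=[
    [[0,0,0],[0,-0.5,0],0],
    [[0,0,0],[0,-0.5,0],0],
    [[0,0,0],[0,-0.5,0],0],
    [[0,0,0],[0,-0.4,0],0],
    [[0,0,0],[0,-0.2,0],0],
    [[0,0,0],[0,0,0.3],0],
    [[0,0,0],[0,0,0.4],0],
    [[0,0,0],[0,0,0.3],0],
    [[0,0,0],[0,0,0],0],
    [[0,0,0],[0,0,0],0],
  ],
)

```text
time_s: 2.85
eef_pos: [0.517, 0.2075, 0.1326]
tool_rot: [[-0.655, -0.755, 0.002], [-0.755, 0.655, 0.0], [-0.001, -0.001, -1.0]]
contact_force: [0.2, 0.6, 0.3]
finger_gap: 0.0428
gripper_force: 0.0
```

```bash
cat >> h.py <<'E'
def go(p,az):
    """print remaining turn (units) and shift in tool axes after that turn"""
    st=robot.read_state(); R=np.array(st['tool_rot']); y=R[:,1]
    cur=np.degrees(np.arctan2(y[1],y[0])); d=(az-cur+90)%180-90
    print('t',st['time_s'],'pos',np.round(st['eef_pos'],4),'az',cur.round(2),'tilt',np.round(R[:,2],4),'gap',round(st['finger_gap'],4),'F',np.round(st['contact_force'],1),'q6',round(st['q'][5],1))
    c,s=np.cos(np.radians(cur+d)),np.sin(np.radians(cur+d))
    v=np.array(p)-st['eef_pos']; print('turn',round(-d/60,3),'shift',np.round([(-s*v[0]+c*v[1])*10,(c*v[0]+s*v[1])*10,-v[2]*10],3))
def grab(nm,box=None,f=4):
    s=cam(nm[:3]=='top' and 'top' or 'scene'); im=s['pixels'][:,:,::-1]
    if box: im=cv2.resize(im[box[1]:box[3],box[0]:box[2]],None,fx=f,fy=f,interpolation=cv2.INTER_CUBIC)
    cv2.imwrite(f'pics/{nm}.png',im); np.save(nm+'.npy',s,allow_pickle=True); return s
E
python3 - <<'E'
from h import *
go([.5236,.2020,.047],139.2)
s=grab('scene1',(310,130,430,250),5); print(proj(s,robot.read_state()['eef_pos']))
E
```

```text
t 2.85 pos [0.517  0.2075 0.1326] az 139.06 tilt [ 1.7e-03  4.0e-04 -1.0e+00] gap 0.0428 F [0.2 0.6 0.3] q6 -129.4
turn -0.002 shift [-0.001 -0.086  0.856]
[385.24380187 178.38496133]
```

View pics/scene1.png

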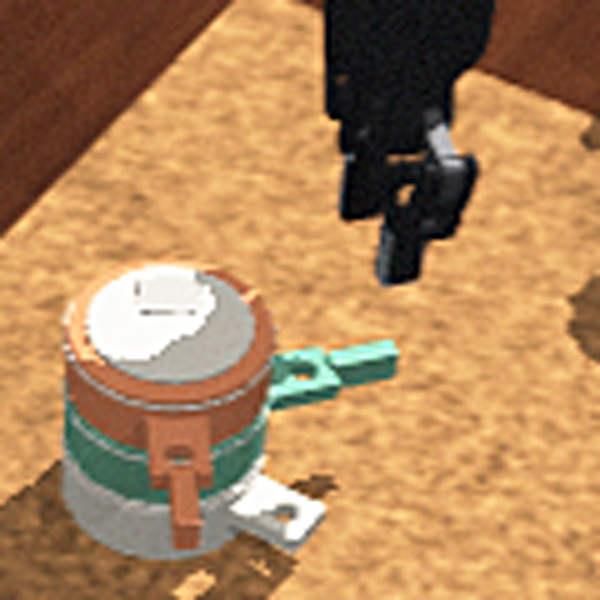

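The fingers, with tips near (390,186), hang just above the mint tab at (384,201). I'll correct by 9 mm, descend and pinch.

>>> drive_tool(
  motion=[
    [[0,0,0],[0,-0.08,0.3],0],
    [[0,0,0],[0,0,0.35],0],
    [[0,0,0],[0,0,0.22],0],
    [[0,0,0],[0,0,0],0],
    [[0,0,0],[0,0,0],-0.4],
    [[0,0,0],[0,0,0],-1],
    [[0,0,0],[0,0,0],-1],
    [[0,0,0],[0,0,0],-1],
    [[0,0,0],[0,0,0],-1],
    [[0,0,0],[0,0,0],-1],
  ],
  squeeze=25,
)

```text
time_s: 4.15
eef_pos: [0.5232, 0.2022, 0.0456]
tool_rot: [[-0.656, -0.755, 0.002], [-0.755, 0.656, 0.001], [-0.002, -0.001, -1.0]]
contact_force: [-2.1, 2.9, 6.5]
finger_gap: 0.0113
gripper_force: 29.0
```

Run:
```python
from h import *
go([.5236,.2020,.045],139.2)
print(robot.read_state()['gripper_force'])
```

```text
t 4.15 pos [0.5232 0.2022 0.0456] az 139.01 tilt [ 0.0022  0.001  -1.    ] gap 0.0113 F [-2.1  2.9  6.5] q6 -130.0
turn -0.003 shift [-0.001 -0.004  0.006]
28.986229598522186
```

>>> drive_tool(
  motion=[
    [[0,0,0.0857],[0.0042,-0.094,0],-1],
    [[0,0,0.0857],[0.0042,-0.094,0],-1],
    [[0,0,0.0857],[0.0042,-0.094,0],-1],
    [[0,0,0.0857],[0.0042,-0.094,0],-1],
    [[0,0,0.0857],[0.0042,-0.094,0],-1],
    [[0,0,0.0857],[0.0042,-0.094,0],-1],
    [[0,0,0.0857],[0.0042,-0.094,0],-1],
    [[0,0,0.0857],[0.0042,-0.094,0],-1],
    [[0,0,0.0857],[0.0042,-0.094,0],-1],
    [[0,0,0.0857],[0.0042,-0.094,0],-1],
    [[0,0,0],[0,0,0],-1],
    [[0,0,0],[0,0,0],-1],
  ],
)

```text
time_s: 5.65
eef_pos: [0.559, 0.1179, 0.0455]
tool_rot: [[-0.999, 0.041, 0.001], [0.041, 0.999, -0.001], [-0.001, -0.001, -1.0]]
contact_force: [-2.0, -2.0, 7.2]
finger_gap: 0.0117
gripper_force: 28.6
```

Run:
```python
from h import *
go([.455+.105*np.cos(np.radians(-2.3)),.1225+.105*np.sin(np.radians(-2.3)),.045],87.7)
```

```text
t 5.65 pos [0.559  0.1179 0.0455] az 87.62 tilt [ 1.3e-03 -6.0e-04 -1.0e+00] gap 0.0117 F [-2.  -2.   7.2] q6 -87.5
turn -0.001 shift [-0.009  0.004  0.005]
```

>>> drive_tool(
  motion=[
    [[0,0,0],[0,0,0],0],
    [[0,0,0],[0,0,0],0],
    [[0,0,0],[0,0,0],0],
    [[0,0,0],[0,0,-0.35],0],
    [[0,0,0],[0,0,-0.4],0],
    [[0,0,0],[0,0,-0.3],0],
    [[0,0,0.147],[0,0,0],0],
    [[0,0,0.147],[0,0,0],0],
    [[0,0,0.147],[0,0,0],0],
    [[0,0,0.147],[0,0,0],0],
    [[0,0,0.147],[0,0,0],0],
    [[0,0,0.147],[0,0,0],0],
  ],
)

```text
time_s: 7.15
eef_pos: [0.5586, 0.1183, 0.1492]
tool_rot: [[-0.565, 0.825, -0.0], [0.825, 0.565, -0.0], [0.0, -0.0, -1.0]]
contact_force: [-0.3, 0.4, -0.3]
finger_gap: 0.0428
gripper_force: 0.0
```

>>> drive_tool(
  motion=[
    [[0,0,0],[-0.14,-0.3,0],0],
    [[0,0,0],[-0.14,-0.3,0],0],
    [[0,0,0],[-0.14,-0.23,0],0],
    [[0,0,0],[0,0,0],0],
    [[0,0,0],[0,0,0],0],
  ],
)

```text
time_s: 7.78
eef_pos: [0.5147, 0.0369, 0.1494]
tool_rot: [[-0.569, 0.822, 0.0], [0.822, 0.569, 0.0], [-0.0, 0.0, -1.0]]
contact_force: [0.2, 0.8, -0.2]
finger_gap: 0.0427
gripper_force: 0.0
```

Run:
```python
from h import *
go([.5149,.0363,.081],34.8)
s=grab('scene2',(300,130,420,250),5)
```

```text
t 7.775 pos [0.5147 0.0369 0.1494] az 34.69 tilt [ 3.e-04  2.e-04 -1.e+00] gap 0.0427 F [ 0.2  0.8 -0.2] q6 -43.8
turn -0.002 shift [-0.006 -0.001  0.684]
```

View pics/scene2.png

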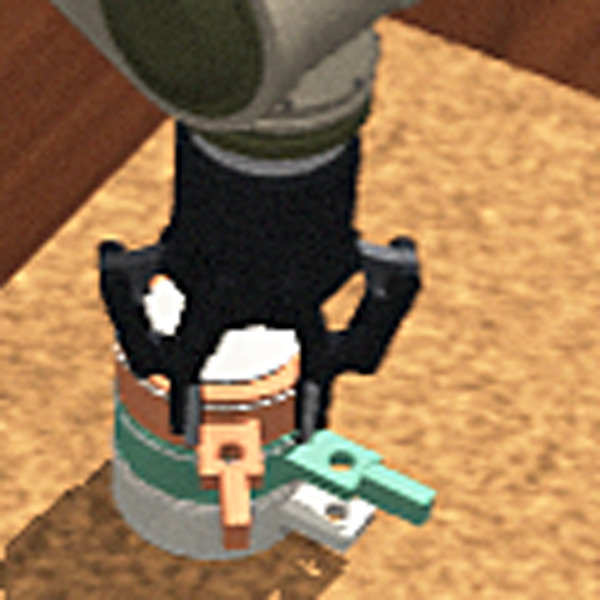

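The mint lug, with its hole at (368,222), now stands over the base lug. The peach tab at (347,230) lies between the open fingers, so I'll descend, pinch and turn it.

>>> drive_tool(
  motion=[
    [[0,0,0],[0,0,0.3],0],
    [[0,0,0],[0,0,0.28],0],
    [[0,0,0],[0,0,0.1],0],
    [[0,0,0],[0,0,0],0],
    [[0,0,0],[0,0,0],-0.4],
    [[0,0,0],[0,0,0],-1],
    [[0,0,0],[0,0,0],-1],
    [[0,0,0],[0,0,0],-1],
    [[0,0,0],[0,0,0],-1],
    [[0,0,0],[0,0,0],-1],
  ],
  squeeze=25,
)

```text
time_s: 9.07
eef_pos: [0.5145, 0.0362, 0.082]
tool_rot: [[-0.569, 0.822, 0.001], [0.822, 0.569, -0.001], [-0.001, 0.0, -1.0]]
contact_force: [-2.3, -2.8, 6.6]
finger_gap: 0.0115
gripper_force: 27.5
```

>>> drive_tool(
  motion=[
    [[0,0,-0.0882],[0.0045,0.097,0],-1],
    [[0,0,-0.0882],[0.0045,0.097,0],-1],
    [[0,0,-0.0882],[0.0045,0.097,0],-1],
    [[0,0,-0.0882],[0.0045,0.097,0],-1],
    [[0,0,-0.0882],[0.0045,0.097,0],-1],
    [[0,0,-0.0882],[0.0045,0.097,0],-1],
    [[0,0,-0.0882],[0.0045,0.097,0],-1],
    [[0,0,-0.0882],[0.0045,0.097,0],-1],
    [[0,0,-0.0882],[0.0045,0.097,0],-1],
    [[0,0,-0.0882],[0.0045,0.097,0],-1],
    [[0,0,0],[0,0,0],-1],
    [[0,0,0],[0,0,0],-1],
  ],
)

```text
time_s: 10.58
eef_pos: [0.5587, 0.119, 0.0818]
tool_rot: [[-0.999, 0.042, -0.002], [0.042, 0.999, 0.0], [0.002, 0.0, -1.0]]
contact_force: [-5.5, 1.5, 8.0]
finger_gap: 0.0117
gripper_force: 24.7
```

Run:
```python
from h import *
go([.455+.105*np.cos(np.radians(-2.3)),.1225+.105*np.sin(np.radians(-2.3)),.081],87.7)
```

```text
t 10.575 pos [0.5587 0.119  0.0818] az 87.62 tilt [-1.5e-03  4.0e-04 -1.0e+00] gap 0.0117 F [-5.5  1.5  8. ] q6 -87.5
turn -0.001 shift [-0.012 -0.006  0.008]
```

>>> drive_tool(
  motion=[
    [[0,0,0],[0,0,0],0],
    [[0,0,0],[0,0,0],0],
    [[0,0,0],[0,0,0],0],
    [[0,0,0],[0,0,-0.35],0],
    [[0,0,0],[0,0,-0.45],0],
    [[0,0,0],[0,0,-0.4],0],
    [[0,0,0],[0.16,-0.43,0],0],
    [[0,0,0],[0.16,-0.43,0],0],
    [[0,0,0],[0.16,-0.44,0],0],
    [[0,0,0],[0.16,-0.44,0],0],
    [[0,0,0],[0.16,-0.44,0],0],
    [[0,0,0],[0.16,-0.42,0],0],
  ],
)

```text
time_s: 12.08
eef_pos: [0.4522, -0.1386, 0.2014]
tool_rot: [[-0.999, 0.042, 0.0], [0.042, 0.999, -0.0], [-0.0, -0.0, -1.0]]
contact_force: [0.6, 0.2, 0.6]
finger_gap: 0.0425
gripper_force: 0.0
```

>>> drive_tool(
  motion=[
    [[0,0,0],[0,0,0],0],
    [[0,0,0],[0,0,0],0],
  ],
)

```text
time_s: 12.32
eef_pos: [0.4529, -0.1369, 0.2013]
tool_rot: [[-0.999, 0.042, 0.0], [0.042, 0.999, 0.0], [-0.0, 0.0, -1.0]]
contact_force: [-0.1, 0.4, 1.0]
finger_gap: 0.0428
gripper_force: 0.0
```

Run:
```python
from h import *
go([.4525,-.1368,.121],87.7)
s=grab('scene3'); im=s['pixels'][:,:,::-1]
a=cv2.resize(im[170:320,240:410],None,fx=4,fy=4,interpolation=cv2.INTER_CUBIC)
cv2.imwrite('pics/scene3.png',a)
t=grab('top3')
```

```text
t 12.325 pos [ 0.4529 -0.1369  0.2013] az 87.59 tilt [ 1.e-04  3.e-04 -1.e+00] gap 0.0428 F [-0.1  0.4  1. ] q6 -118.8
turn -0.002 shift [0.004 0.001 0.803]
```

View pics/scene3.png

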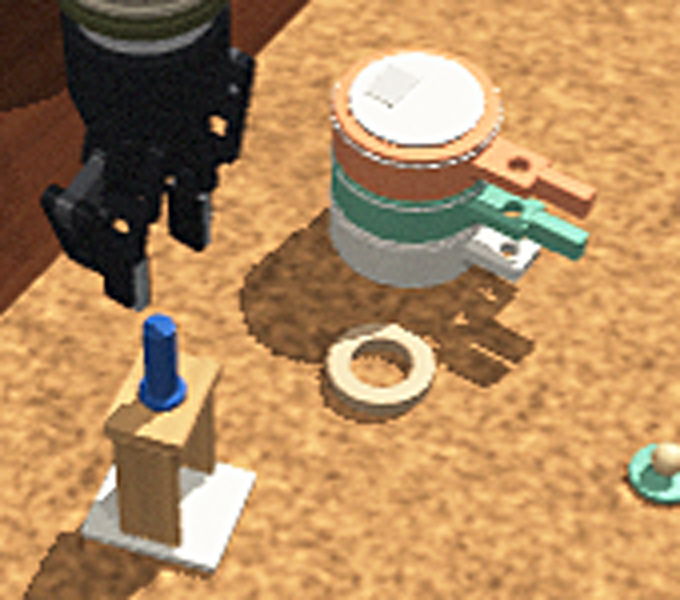

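The three lugs are in line in this crop, with the peach hole at (518,162), the mint hole at (514,208) and the base hole at (509,248). The gripper is centred above the pin grip at (160,330). Next I'll descend and grip.

>>> drive_tool(
  motion=[
    [[0,0,0],[0,0,0.3],0],
    [[0,0,0],[0,0,0.3],0],
    [[0,0,0],[0,0,0.18],0],
    [[0,0,0],[0,0,0],0],
    [[0,0,0],[0,0,0],-0.3],
    [[0,0,0],[0,0,0],-0.5],
    [[0,0,0],[0,0,0],-1],
    [[0,0,0],[0,0,0],-1],
    [[0,0,0],[0,0,0],-1],
    [[0,0,0],[0,0,0],-1],
  ],
  squeeze=60,
)

```text
time_s: 13.68
eef_pos: [0.4532, -0.1373, 0.1242]
tool_rot: [[-0.999, 0.042, 0.002], [0.042, 0.999, -0.001], [-0.002, -0.001, -1.0]]
contact_force: [0.7, 1.8, 5.8]
finger_gap: 0.0165
gripper_force: 58.4
```

Run:
```python
from h import *
go([.4525,-.1368,.123],87.7); print(robot.read_state()['gripper_force'])
```

```text
t 13.675 pos [ 0.4532 -0.1373  0.1242] az 87.6 tilt [ 1.6e-03 -6.0e-04 -1.0e+00] gap 0.0165 F [0.7 1.8 5.8] q6 -118.8
turn -0.002 shift [0.007 0.005 0.012]
58.36946904659271
```

>>> drive_tool(
  motion=[
    [[0,0,0],[0,0,-0.12],-1],
    [[0,0,0],[0,0,-0.2],-1],
    [[0,0,0],[0,0,-0.25],-1],
    [[0,0,0],[0,0,-0.25],-1],
    [[0,0,0],[0,0,-0.25],-1],
    [[0,0,0],[0,0,-0.15],-1],
    [[0,0,0],[0,0,0],-1],
  ],
)

```text
time_s: 14.55
eef_pos: [0.453, -0.1373, 0.2466]
tool_rot: [[-0.999, 0.042, 0.002], [0.042, 0.999, -0.001], [-0.002, -0.001, -1.0]]
contact_force: [-0.1, 1.0, -1.4]
finger_gap: 0.0166
gripper_force: 58.4
```

>>> drive_tool(
  motion=[
    [[0,0,0],[-0.04,0.2,0],-1],
    [[0,0,0],[-0.08,0.32,0],-1],
    [[0,0,0],[-0.08,0.37,0],-1],
    [[0,0,0],[-0.08,0.37,0],-1],
    [[0,0,0],[-0.08,0.37,0],-1],
    [[0,0,0],[-0.08,0.37,0],-1],
    [[0,0,0],[-0.08,0.32,0],-1],
    [[0,0,0],[-0.06,0.2,0],-1],
    [[0,0,0],[-0.04,0.086,0],-1],
    [[0,0,0],[0,0,0],-1],
    [[0,0,0],[0,0,0],-1],
  ],
)

```text
time_s: 15.92
eef_pos: [0.5255, 0.1199, 0.2452]
tool_rot: [[-0.999, 0.042, -0.0], [0.042, 0.999, -0.0], [0.0, -0.0, -1.0]]
contact_force: [-0.2, -0.2, -0.5]
finger_gap: 0.0168
gripper_force: 58.5
```

Run:
```python
from h import *
go([.5265,.1205,.23],87.7); p=np.array(robot.read_state()['eef_pos'])
s=grab('scene4',(310,130,430,250),5); t=grab('top4')
for q in (p,p-[0,0,.018],p-[0,0,.112]): print((proj(s,q)-[310,130])*5+2)
for nm,im in (('s',s),):
    print('base',(proj(im,[.5265,.1205,.032])-[310,130])*5+2,'top',(proj(im,[.5265,.1205,.104])-[310,130])*5+2)
```

```text
t 15.925 pos [0.5255 0.1199 0.2452] az 87.57 tilt [-4.e-04 -2.e-04 -1.e+00] gap 0.0168 F [-0.2 -0.2 -0.5] q6 -87.3
turn -0.002 shift [-0.01   0.006  0.152]
[326.8658047  167.55579284]
[323.308575   199.40188953]
[305.8291808  355.29959125]
base [291.30725747 505.70795564] top [303.28545058 400.48792359]
```

View pics/scene4.png

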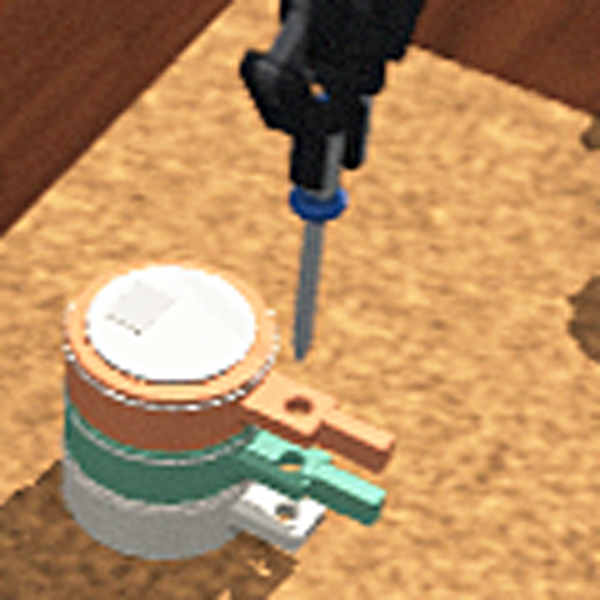

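The pin is upright. In the crop its tip is at (301,358) and the peach hole at (299,406), which puts the hole about 1.5 mm farther out than the tip. I'll nudge it out and descend while watching the force.

>>> drive_tool(
  motion=[
    [[0,0,0],[-0.015,0,0],-1],
    [[0,0,0],[0,0,0.15],-1],
    [[0,0,0],[0,0,0.1],-1],
    [[0,0,0],[0,0,0.08],-1],
    [[0,0,0],[0,0,0.08],-1],
    [[0,0,0],[0,0,0.05],-1],
    [[0,0,0],[0,0,0],-1],
  ],
)

```text
time_s: 16.9
eef_pos: [0.5271, 0.1205, 0.1991]
tool_rot: [[-0.999, 0.042, -0.0], [0.042, 0.999, -0.0], [0.0, -0.0, -1.0]]
contact_force: [0.2, -0.8, -0.3]
finger_gap: 0.0164
gripper_force: 58.5
```

Run:
```python
from h import *
go([.527,.1198,.122],87.7)
```

```text
t 16.9 pos [0.5271 0.1205 0.1991] az 87.61 tilt [-5.e-04 -0.e+00 -1.e+00] gap 0.0164 F [ 0.2 -0.8 -0.3] q6 -87.3
turn -0.001 shift [ 0.    -0.007  0.771]
```

>>> drive_tool(
  motion=[
    [[0,0,0],[0,0,0.05],-1],
    [[0,0,0],[0,0,0.05],-1],
    [[0,0,0],[0,0,0.05],-1],
    [[0,0,0],[0,0,0.05],-1],
    [[0,0,0],[0,0,0],-1],
  ],
)

```text
time_s: 17.52
eef_pos: [0.527, 0.1205, 0.1789]
tool_rot: [[-0.999, 0.042, -0.001], [0.042, 0.999, -0.0], [0.001, -0.0, -1.0]]
contact_force: [0.3, 0.5, -0.7]
finger_gap: 0.0164
gripper_force: 58.5
```

>>> drive_tool(
  motion=[
    [[0,0,0],[0,0,0.05],-1],
    [[0,0,0],[0,0,0.05],-1],
    [[0,0,0],[0,0,0.05],-1],
    [[0,0,0],[0,0,0.05],-1],
    [[0,0,0],[0,0,0],-1],
  ],
)

```text
time_s: 18.15
eef_pos: [0.527, 0.1205, 0.1589]
tool_rot: [[-0.999, 0.042, -0.001], [0.042, 0.999, -0.0], [0.001, -0.0, -1.0]]
contact_force: [0.1, 0.4, -1.2]
finger_gap: 0.0166
gripper_force: 58.5
```

>>> drive_tool(
  motion=[
    [[0,0,0],[0,0,0.05],-1],
    [[0,0,0],[0,0,0.05],-1],
    [[0,0,0],[0,0,0.05],-1],
    [[0,0,0],[0,0,0.05],-1],
    [[0,0,0],[0,0,0],-1],
  ],
)

```text
time_s: 18.77
eef_pos: [0.527, 0.1205, 0.1389]
tool_rot: [[-0.999, 0.042, -0.001], [0.042, 0.999, 0.0], [0.001, -0.0, -1.0]]
contact_force: [0.0, -0.6, 0.4]
finger_gap: 0.0165
gripper_force: 58.5
```

>>> drive_tool(
  motion=[
    [[0,0,0],[0,0,0.04],-1],
    [[0,0,0],[0,0,0.04],-1],
    [[0,0,0],[0,0,0.04],-1],
    [[0,0,0],[0,0,0.03],-1],
    [[0,0,0],[0,0,0],-1],
  ],
)

```text
time_s: 19.4
eef_pos: [0.527, 0.1205, 0.1241]
tool_rot: [[-0.999, 0.042, -0.0], [0.042, 0.999, -0.0], [0.0, -0.0, -1.0]]
contact_force: [-0.1, -0.8, -0.9]
finger_gap: 0.0168
gripper_force: 58.5
```

No contact so far, and the pin is about 2 mm from home. I'll lower it in small steps until it touches.

>>> drive_tool(
  motion=[
    [[0,0,0],[0,0,0.01],-1],
    [[0,0,0],[0,0,0.01],-1],
    [[0,0,0],[0,0,0],-1],
  ],
)

```text
time_s: 19.77
eef_pos: [0.5271, 0.1205, 0.1223]
tool_rot: [[-0.999, 0.042, -0.0], [0.042, 0.999, 0.0], [0.0, 0.0, -1.0]]
contact_force: [1.0, -0.8, 0.3]
finger_gap: 0.0168
gripper_force: 58.5
```

Run:
```python
from h import *
go([.527,.1198,.122],87.7)
```

```text
t 19.775 pos [0.5271 0.1205 0.1223] az 87.61 tilt [-0.  0. -1.] gap 0.0168 F [ 1.  -0.8  0.3] q6 -87.3
turn -0.002 shift [ 0.001 -0.007  0.003]
```

>>> drive_tool(
  motion=[
    [[0,0,0],[0,0,0.01],-1],
    [[0,0,0],[0,0,0.01],-1],
    [[0,0,0],[0,0,0],-1],
  ],
)

```text
time_s: 20.15
eef_pos: [0.5275, 0.1206, 0.1218]
tool_rot: [[-0.999, 0.042, 0.002], [0.042, 0.999, -0.0], [-0.002, -0.0, -1.0]]
contact_force: [-3.5, -0.3, 12.0]
finger_gap: 0.0165
gripper_force: 59.6
```

The 12 N contact at the expected height means the collar is seated. Now I'll release and retreat straight up.

>>> drive_tool(
  motion=[
    [[0,0,0],[0,0,-0.01],-0.5],
    [[0,0,0],[0,0,0],-0.3],
    [[0,0,0],[0,0,0],0],
    [[0,0,0],[0,0,0],0],
    [[0,0,0],[0,0,-0.2],0],
    [[0,0,0],[0,0,-0.4],0],
    [[0,0,0],[0,0,-0.4],0],
    [[0,0,0],[0.4,0.2,-0.2],0],
    [[0,0,0],[0.4,0.2,0],0],
    [[0,0,0],[0.4,0.2,0],0],
    [[0,0,0],[0,0,0],0],
    [[0,0,0],[0,0,0],0],
  ],
)

```text
time_s: 21.65
eef_pos: [0.4102, 0.1854, 0.2414]
tool_rot: [[-0.999, 0.042, 0.001], [0.042, 0.999, -0.0], [-0.001, -0.0, -1.0]]
contact_force: [1.7, -0.4, 0.3]
finger_gap: 0.0429
gripper_force: 0.0
```

Run:
```python
from h import *
s=grab('scene5',(310,130,430,250),5)
```

```text
(no output)
```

View pics/scene5.png

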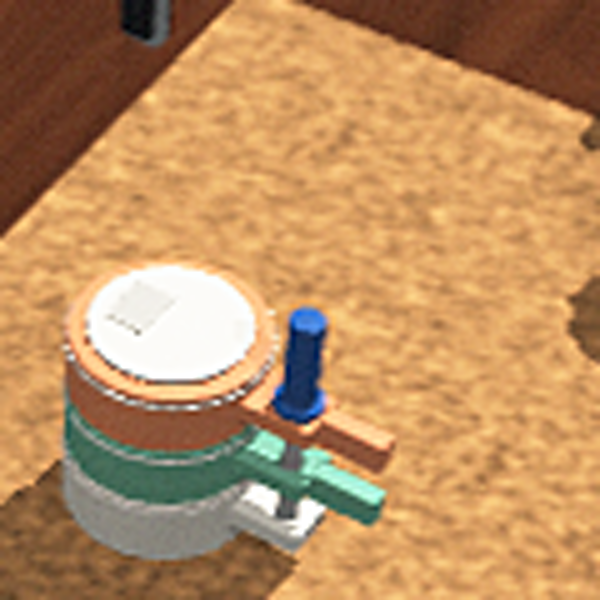

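The pin stands upright through all three lugs. Its collar rests on the peach lug at (300,403) in the crop, its shaft enters the base hole at (287,512), and the gripper is clear. I'm handing it in.

```bash
python3 -c "
from plant import robot; print(robot.sign_off())"
```

```text
the job is handed in; nothing more can be done
None
```

The job is handed in at about 22 s: both tiers are turned in line, the pin is pushed through all three lugs with its collar seated on the peach lug, and the arm is clear; I saw no bystander disturbed, and sign-off returned no verdict.

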